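# Clamp the grinding jar in the laboratory mill

### The job

The closed steel grinding jar stands in the nest of the laboratory mill, with the clamp open. Without gripping or picking up anything, push the clamp strap round with a finger until it meets its stop over the middle of the jar's lid, and only then push the upright cam lever over and fully down so that the jar is clamped tight. Leave the jar sitting in its nest and do not disturb the other things on and around the mill.

Things in the scene. Friction and masses are not known exactly. Their poses are not given: they have to be found in the camera images.
- mill: Cream bench mill, fixed; casing 250 x 270 x 77 mm, a 61 mm high control console along its front. Origin: on the bench; x axis from the console to the back of the mill (roughly away from the robot), y to its left, z up. A rubber bellows carries an aluminium platform 196 x 152 mm, top 102 mm above the bench. Jar nest at x = -45 mm, y = 0; clamp post (33 mm steel column) at x = 50 mm, y = 0.
- strap_swing (a joint): Angle of the clamp strap about the post's vertical axis, rad. 0: against its stop pin, pointing from the post to the mill's front (-x), over the jar. Grows as it swings out to the mill's left (clockwise from above); 1.57: along the mill's +y. Range 0 to 1.9, starts at 1.0 to 1.65, stays where left (friction 0.22 N m). The cam lever turns with it.
- strap: Clamp strap, a steel bar 30 mm wide, 14 mm thick, on the post. Origin on the post's axis, 174 mm above the bench; -x points along the bar to its nose. Lever up: bar from 185 to 199 mm above the bench, underside 13 mm over the jar's lid; a 26 mm rubber foot hangs under it 95 mm from the axis, 3 mm over the lid; there a nut and stud rise 13 mm. It sinks 6.6 mm as the lever goes down.
- strap_nose (a point): Middle of the strap's free end, at half its thickness, 118 mm from the post's axis. The stop pin (10 mm thick) stands close to the post, 29 mm in front of its axis and 20 mm to the right (-y of the mill), up to 194 mm above the bench.
- cam_lever (a joint): Angle of the cam lever about its level pin, which crosses the post's axis 216 mm above the bench, rad. 0: upright, clamp open. Grows as it is pushed over away from the strap's nose (towards the mill's back, +x, when the strap is over the jar); 1.48: lying level, its stop, where it stays. Starts at 0 to 0.12. Stays where left; takes about 4 to 6 N near its end.
- lever_end (a point): Middle of the lever's free end, 98 mm from its pin: 314 mm above the bench when upright. Its z axis points along the lever from pin to end. The black grip, the last 40 mm, is 24 mm wide (along the pin) and 14 mm thick; the arm below it 20 to 29 mm wide, 10 mm thick. Lying down, the grip's upper face is 223 mm above the bench.
- jar: Closed steel grinding jar, 0.5 to 0.8 kg, loose in the nest with 1 mm play, not to be picked up. Body 62 mm in diameter, lid 68 mm, flat top 70 mm above its origin, which is the centre of its underside (102 mm above the bench).
- nest (a point): Centre of the floor of the jar's nest, a 64 mm hole in a dark 86 x 86 x 14 mm block on the platform; axes as the mill.
- spare_jar: A second jar like the first, standing on the deck at the mill's right rear. Leave alone. Origin: centre of its underside.
- vial: Small capped glass vial, 25 mm across, 47 mm high, standing on the deck at the mill's left. Leave alone. Origin: centre of its underside.
- rb_flask: Round-bottomed glass flask, 80 mm bulb, standing in a 90 mm cork ring on the bench left of the mill, 149 mm high. Leave alone. Origin: centre of the ring's underside.
- beaker: Glass beaker 72 mm across, 90 mm high, right of the mill. Leave alone. Origin: centre of its underside.
- wash_bottle: White plastic bottle 68 mm across, 165 mm high, right of the mill. Leave alone. Origin: centre of its underside.
- spatula: Steel spatula 150 mm long, flat on the bench left of the mill. Leave alone. Origin: on the bench near its middle.
- brush: Wooden-handled brush 170 mm long on the bench left of the mill. Leave alone. Origin: on the bench near its middle.

How it is judged:
On the way, in this order (a step that is already met when the one before it is completed fails the run):
1. the strap is swung over the jar to its stop while the cam lever is still up (value of joint strap_swing below 0.09 rad and value of joint cam_lever below 0.35 rad), for 0.2 s.
2. the cam lever is pushed fully down and the strap's foot presses on the jar (value of joint strap_swing below 0.09 rad and value of joint cam_lever above 1.35 rad and contact force between strap and jar above 6 N), for 0.2 s.
At the end, for the whole second after the job is handed in: The strap is over the lid, within 0.09 rad of its stop; the cam lever is down, past 1.35 rad (level within about 8 degrees); the strap's foot presses on the lid with more than 6 N; the jar is upright in its nest, within 5 mm of its centre and 3 mm of its floor, at rest (all of step 2 and horizontal distance between jar and nest below 0.005 m and z of jar in the frame of nest below 0.003 m and angle between jar's own z axis and vertical below 0.05 rad and linear speed of jar below 0.02 m/s); the robot touches nothing.
It fails at once if the cam lever is pushed down before the strap is over the jar (value of joint cam_lever above 0.7 rad and value of joint strap_swing above 0.2 rad).
It fails at once if the jar is lifted or knocked out of its place (distance of jar from where it was at the start of the episode above 0.01 m or angle between jar's own z axis and vertical above 0.15 rad).
It fails at once if the strap or the cam lever is taken between the fingers instead of pushed ((x of the grasp point in the frame of strap between -0.125 and -0.025 m and y of the grasp point in the frame of strap between -0.01 and 0.01 m and z of the grasp point in the frame of strap between 0 and 0.036 m) or (x of the grasp point in the frame of lever_end between -0.006 and 0.006 m and y of the grasp point in the frame of lever_end between -0.009 and 0.009 m and z of the grasp point in the frame of lever_end between -0.08 and 0.004 m)).
It fails at once if another thing on or around the mill is moved more than 20 mm (distance of any of spare_jar, vial, rb_flask, beaker, wash_bottle, spatula, brush from where it was at the start of the episode above 0.02 m).
It also fails if it takes over 54 s, if anything falls off the work surface, if the arm or the gripper's body presses on something with over 40 N, if the wrist force passes 120 N, or if a joint passes its speed limit or range.

### The arm

A 6-joint arm with a two-finger parallel gripper is mounted at the origin on the work surface. World frame = base frame: x ahead of the robot, y to its left, z up, the work surface at z = 0. Lengths are in m, angles in rad, forces in N, time in s.
With the tool pointing down it reaches from about 0.25 to 0.85 m from the base axis. Payload 12.5 kg.
Tool frame: the origin (TCP) lies between the finger pads; the fingertips stand ctrl.tip_extent ahead of it and the grasp point (between the pads) lies 8 mm behind it (ctrl.tip_extent is the distance from the TCP to the fingertips, in m); z points along the fingers, x is the direction in which the jaws open and shut, and the axes are right-handed (so a half turn about z gives the same grasp; the last joint's range is limited). The gripper opens to 93 mm and grips with 3 to 60 N. Pads are 15 mm wide; open, the fingers measure 128 mm over their backs; the gripper's body (75 mm by 188 mm) begins 65 mm behind the grasp point.
Start: joints at [1.018, 0.351, 1.652, -0, 1.139, -0.085], TCP at [0.248, 0.491, 0.23] pointing down, gripper open.
Joint ranges: [-2.75, 2.75], [-0.79, 2.1], [0.01, 2.65], [-1.57, 4.71], [0.07, 3.14], [-2.87, 2.87]. Speed limits (rad/s): [2.22, 2.22, 2.79, 3.14, 3.14, 3.14].

### API

Orientations are given as a unit quaternion [x, y, z, w].
In Python, from cell import ctrl, hand, solver, state, optics gives the robot as it stands. Calls block until the motion is done:
- ctrl.move_pose(position, orientation): joint-space move of the TCP to a pose.
- ctrl.move_l(position, frame=None, feed=0.15, guard=None): straight line of the TCP; frame=None keeps the orientation; feed is the mean speed in m/s. With guard (N) it stops when the force on the tool has changed by that much, and returns True; else False.
- ctrl.goto_joints(angles): joint-space move.
- hand.grip(opening): finger opening in m; the grip force is fixed at half the most; returns when the fingers have stopped.
- ctrl.sleep(seconds).
- solver.solve_ik(position, orientation): joint angles nearest the present ones, or None.
- state(): the state.
- optics.camera(name): name is "scene" or "side" or "wrist"; returns (picture, depth): 400x640x3 uint8, red, green, blue; 400x640 float32, m along the optical axis (not along the pixel's ray), 0 where there is no reading.
- optics.camera_params(name): a dict with "vertical_fov" (degrees; the focal length in pixels is half the picture's height over the tangent of half this angle, whatever the lens; pixels are square), "cx", "cy" (the principal point, pixels), "R" (3x3) and "t" (3): a world point X has camera coordinates R X + t. Camera axes: x right, y down, z forward; pixel columns grow to the right and rows downward; lengths in m; the calibration is good to about 2 mm. A picture is of the moment at which its call begins: read the wrist's pose just before it. camera_params takes no time and is no camera call; for the wrist camera it gives the pose at the moment of the call.
A pose or a line that the arm cannot do raises ctrl.IKError and nothing moves.
- ctrl.finish_job(): hands the job in, once; it reports no verdict.
Trained networks look in the newest picture that a camera, given by its name, has taken for a name from the list of things; names that differ only in an ending like _2 or _b are one class to them, and where a whole thing is asked for, a point or a joint stands for the part that bears it (a point fixed in the world has none). Each returns a list of dicts, best first, with "confidence" (0 to 1); they miss things now and then, are a little off and sometimes report something else, mostly with a low value. They report only what shows in the picture. A call takes as long as a camera call.
- optics.trace(camera, label): "region" (400x640 bool, what is visible of it) and "box" ([centre column, centre row, width, height] in pixels, round what is visible of it).
- optics.spot_point(camera, label): "location" ([column, row] in pixels: a listed point, or the origin of a listed thing).
The state is a dict: "t": time; "joint_positions": joint angles; "qvel": joint speeds; "tau": joint torques, N m; "tool_pos": TCP position; "ee_rot": TCP orientation; "wrist_force": force on the tool from outside, world axes, zero at the start; "moment": the same for the moment, N m; "finger_gap": finger opening in m.
Only numpy, scipy, OpenCV 4.12 (cv2) and the standard library are available. Lean on these libraries where they do the work, as an engineer would, in place of code of your own. Each camera call takes 0.05 s, during which the arm holds its last target.

## Working session

There is one attempt and no reset: what is moved stays moved. The work goes in short steps, each a Python script; the robot and the scene stay as the last script left them, time stands still between calls to the robot, and variables do not carry over. Pictures are saved under pics/ and viewed, and the job is handed in when it is done.

```bash
ls; mkdir -p pics; cat > h.py <<'E'
import numpy as np, cv2
from cell import ctrl, hand, solver, state, optics
def K(n):
    p=optics.camera_params(n); f=200/np.tan(np.radians(p["vertical_fov"])/2)
    return f,p["cx"],p["cy"],np.array(p["R"]),np.array(p["t"])
def ray_z(n,px,z):
    f,cx,cy,R,t=K(n); d=R.T@np.array([(px[0]-cx)/f,(px[1]-cy)/f,1]); c=-R.T@t
    return c+d*(z-c[2])/d[2]
def back(n,u,v,d):
    f,cx,cy,R,t=K(n); return R.T@(np.array([(u-cx)/f*d,(v-cy)/f*d,d])-t)
def cloud(n,depth):
    f,cx,cy,R,t=K(n); v,u=np.mgrid[:400,:640]
    P=np.stack([(u-cx)/f*depth,(v-cy)/f*depth,depth],-1)-t
    return P@R
def proj(n,X):
    f,cx,cy,R,t=K(n); p=R@np.array(X)+t; return p[:2]/p[2]*f+[cx,cy]
E
python3 - <<'E'
from h import *
s=state(); print(s["t"],s["tool_pos"],s["ee_rot"],ctrl.tip_extent,s["finger_gap"])
for n in ["scene","side","wrist"]:
    a,d=optics.camera(n); cv2.imwrite(f"pics/{n}0.png",a[:,:,::-1]); np.savez(f"{n}0.npz",d=d,a=a)
    f,cx,cy,R,t=K(n); print(n,-R.T@t,f)
    for l in ["mill","strap","jar","cam_lever"]:
        r=optics.trace(n,l); 
        print(n,l,[(round(x["confidence"],2),x["box"]) for x in r][:2])
        if r: np.save(f"{n}_{l}.npy",r[0]["region"])
    for l in ["strap_nose","lever_end","nest","mill","jar","strap"]:
        print(n,l,[(round(x["confidence"],2),x["location"]) for x in optics.spot_point(n,l)][:2])
print(state()["t"])
E
```

```text
pics
0.0 [0.247794   0.49063387 0.22910106] [ 8.51737087e-01  5.23969067e-01 -5.34733915e-04  2.54904528e-04] 0.011 0.09267608799061847
scene [ 1.17849711 -0.05503898  0.90618701] 399.13287918997815
scene mill [(0.8, [286.0, 238.2, 124.8, 126.6])]
scene strap [(0.95, [304.6, 209.4, 54.9, 26.0]), (0.32, [196.2, 271.9, 34.8, 42.7])]
scene jar [(0.81, [275.6, 198.6, 26.6, 31.9])]
scene cam_lever [(0.92, [281.4, 196.9, 13.6, 40.9])]
scene strap_nose []
scene lever_end [(0.64, [327.0, 201.2]), (0.58, [279.4, 174.8])]
scene nest [(0.6, [274.9, 211.8])]
scene mill [(0.92, [281.6, 245.6])]
scene jar [(0.72, [275.4, 207.5]), (0.43, [398.3, 222.0])]
scene strap [(0.91, [288.2, 221.2])]
side [ 0.33818795 -0.54378307  0.86734815] 379.8917307597674
side mill [(0.71, [358.0, 203.6, 19.2, 39.9]), (0.58, [334.6, 261.4, 149.5, 154.7])]
side strap [(0.81, [346.5, 209.3, 41.3, 42.8]), (0.43, [382.6, 271.6, 31.9, 40.7])]
side jar []
side cam_lever [(0.73, [358.1, 202.4, 16.9, 36.9]), (0.3, [319.2, 246.8, 29.8, 36.1])]
side strap_nose [(0.71, [327.9, 190.0])]
side lever_end [(0.56, [357.7, 183.3])]
side nest [(0.75, [316.2, 257.6])]
side mill [(0.88, [331.6, 275.6])]
side jar [(0.94, [318.7, 256.6])]
side strap [(0.81, [358.3, 228.7])]
wrist [0.18664844 0.52116945 0.38396793] 304.357672089017
wrist mill []
wrist strap []
wrist jar []
wrist cam_lever []
wrist strap_nose []
wrist lever_end []
wrist nest []
wrist mill []
wrist jar []
wrist strap []
1.65
```

View pics/scene0.png

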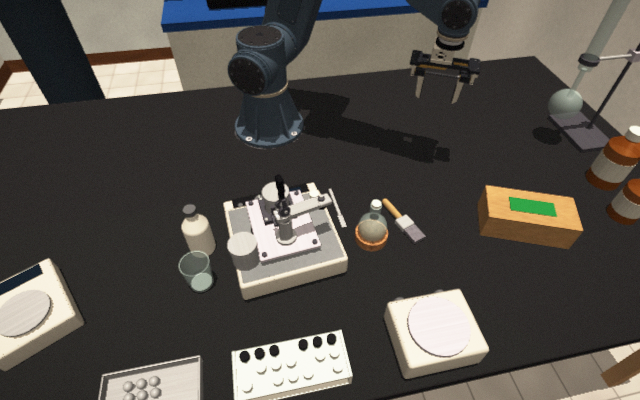

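View pics/side0.png

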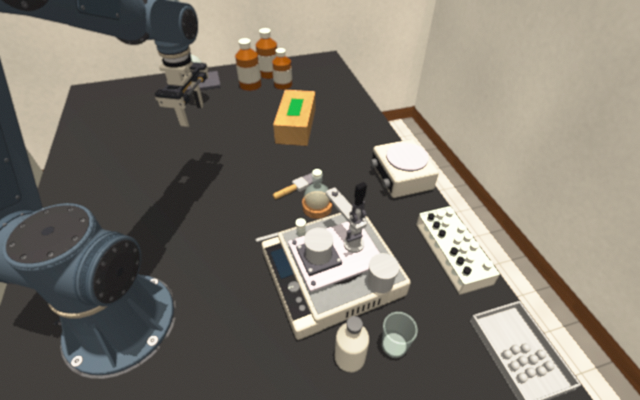

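```bash
python3 - <<'E'
from h import *
print("scene nest",ray_z("scene",[274.9,211.8],.102),"jar",ray_z("scene",[275.4,207.5],.102),"mill",ray_z("scene",[281.6,245.6],0),"strap",ray_z("scene",[288.2,221.2],.174),"lev",ray_z("scene",[279.4,174.8],.314),"nose",ray_z("scene",[327,201.2],.192))
print("side nest",ray_z("side",[316.2,257.6],.102),"jar",ray_z("side",[318.7,256.6],.102),"mill",ray_z("side",[331.6,275.6],0),"strap",ray_z("side",[358.3,228.7],.174),"lev",ray_z("side",[357.7,183.3],.314),"nose",ray_z("side",[327.9,190.],.192))
for n in ["scene","side"]:
    P=cloud(n,np.load(n+"0.npz")["d"]); 
    for l in ["strap","cam_lever","jar"]:
        try: m=np.load(f"{n}_{l}.npy")
        except Exception: continue
        Q=P[m]; print(n,l,len(Q),np.percentile(Q,[2,50,98],axis=0).round(3).tolist())
    # platform & casing tops
    for lo,hi in [(.072,.08),(.098,.105),(.185,.205)]:
        q=P[(P[...,2]>lo)&(P[...,2]<hi)&(P[...,0]>.2)&(P[...,0]<.8)]
        print(n,lo,len(q),cv2.minAreaRect(q[:,:2].astype(np.float32)*1000) if len(q)>5 else 0)
E
```

```text
scene nest [ 0.50097001 -0.03218657  0.102     ] jar [ 0.48656422 -0.02907948  0.102     ] mill [ 5.38348000e-01 -2.61576267e-02  1.11022302e-16] strap [ 0.59592153 -0.00739111  0.174     ] lev [ 0.58123879 -0.01657819  0.314     ] nose [0.56797769 0.09075731 0.192     ]
side nest [ 0.48404494 -0.02775855  0.102     ] jar [ 0.49068075 -0.02670289  0.102     ] mill [ 0.52637055 -0.02560273  0.        ] strap [ 0.58792972 -0.02640871  0.174     ] lev [ 0.57994646 -0.01545952  0.314     ] nose [0.55264793 0.09972894 0.192     ]
scene strap 636 [[0.554, -0.034, 0.184], [0.579, 0.036, 0.196], [0.605, 0.096, 0.204]]
scene cam_lever 334 [[0.577, -0.029, 0.21], [0.596, -0.018, 0.257], [0.604, -0.006, 0.313]]
scene jar 417 [[0.303, -0.057, -0.001], [0.5, -0.039, 0.169], [0.561, 0.005, 0.192]]
scene 0.072 3772 ((561.9730224609375, 447.1107177734375), (437.4442443847656, 1439.307861328125), 7.741056442260742)
scene 0.098 2111 ((543.815673828125, 462.48016357421875), (386.47479248046875, 1425.6607666015625), 10.26440715789795)
scene 0.185 891 ((413.70184326171875, 549.2415771484375), (271.466064453125, 1206.2283935546875), 5.706494331359863)
side strap 583 [[0.545, -0.038, 0.076], [0.568, 0.035, 0.198], [0.6, 0.104, 0.209]]
side cam_lever 400 [[0.568, -0.032, 0.209], [0.58, -0.023, 0.262], [0.598, -0.01, 0.315]]
side 0.072 3854 ((553.902099609375, 658.9813232421875), (488.0953063964844, 1869.9556884765625), 0.04339663311839104)
side 0.098 2303 ((548.0116577148438, 658.36865234375), (1860.2864990234375, 482.8778076171875), 89.42996978759766)
side 0.185 788 ((440.8004455566406, 771.6438598632812), (345.2789001464844, 1638.9290771484375), 1.6000006198883057)
```

```bash
python3 - <<'E'
from h import *
Ps=[cloud(n,np.load(n+"0.npz")["d"]).reshape(-1,3) for n in ("scene","side")]
for nm,P in zip(("scene","side"),Ps):
    m=(P[:,0]>.36)&(P[:,0]<.75)&(P[:,1]>-.19)&(P[:,1]<.14)
    P=P[m]
    for lo,hi in [(.074,.08),(.099,.105)]:
        q=P[(P[:,2]>lo)&(P[:,2]<hi)][:,:2].astype(np.float32)*1000
        img=np.zeros((400,400),np.uint8); ij=((q-[360,-200])).astype(int); img[ij[:,0].clip(0,399),ij[:,1].clip(0,399)]=255
        img=cv2.morphologyEx(img,cv2.MORPH_CLOSE,np.ones((13,13))); img=cv2.morphologyEx(img,cv2.MORPH_OPEN,np.ones((9,9)))
        c=max(cv2.findContours(img,0,2)[0],key=cv2.contourArea); (cx,cy),wh,a=cv2.minAreaRect(c)
        print(nm,lo,len(q),"center xy",cy+360,cx-200,wh,a)
    # jar lid top z~.172
    q=P[(P[:,2]>.169)&(P[:,2]<.176)&(P[:,0]<.56)]; print("lid",len(q),np.median(q,0), q.min(0),q.max(0))
    q=P[(P[:,2]>.195)&(P[:,2]<.202)]; 
    if len(q)>10: print("strap top",len(q),q[:,:2].mean(0),cv2.minAreaRect(q[:,:2].astype(np.float32)*1000), cv2.fitLine(q[:,:2].astype(np.float32),cv2.DIST_HUBER,0,.01,.01).ravel())
    q=P[(P[:,2]>.28)]; print("grip",len(q),q.mean(0),q.max(0))
c=[]
for n in ("scene","side"):
    a=np.load(n+"0.npz")["a"]; u,v=proj(n,[.56,0,.15]).astype(int)
    k=cv2.resize(a[v-75:v+75,u-100:u+100],None,fx=4,fy=4,interpolation=cv2.INTER_CUBIC); cv2.imwrite(f"pics/crop_{n}.png",k[...,::-1]); print(n,u-100,v-75)
E
```

```text
scene 0.074 1949 center xy 588.7616424560547 -13.235595703125 (168.96124267578125, 259.4089050292969) 83.9909896850586
scene 0.099 1438 center xy 538.1998901367188 -20.118896484375 (192.93856811523438, 152.46725463867188) 84.77407836914062
lid 182 [ 0.49467945 -0.03424542  0.17013216] [ 0.45880888 -0.05807735  0.16901768] [0.52665319 0.00633198 0.17317475]
strap top 410 [0.57726212 0.03117701] ((576.4163208007812, 30.973648071289062), (33.93760681152344, 137.9010467529297), 13.194846153259277) [ 0.2536913  -0.9672852   0.5762742   0.03980352]
grip 130 [ 0.59251077 -0.01869377  0.30082116] [ 0.60156703 -0.00987766  0.31376101]
side 0.074 2896 center xy 477.50439453125 -36.851593017578125 (166.43617248535156, 296.6905517578125) 65.13629913330078
side 0.099 1935 center xy 532.7315063476562 -21.295318603515625 (195.8622283935547, 153.9533233642578) 83.91146850585938
lid 562 [ 0.48890197 -0.02753187  0.1722362 ] [ 0.45538509 -0.06005598  0.16903666] [0.55922316 0.07702695 0.17589202]
strap top 420 [0.56982193 0.02788178] ((572.72509765625, 30.87045669555664), (46.40247344970703, 142.15126037597656), 6.53380823135376) [ 0.22079407 -0.97532046  0.5650513   0.04447522]
grip 162 [ 0.58240683 -0.02301879  0.30142621] [ 0.59653411 -0.01282602  0.31576106]
scene 189 140
side 242 154
```

View pics/crop_scene.png

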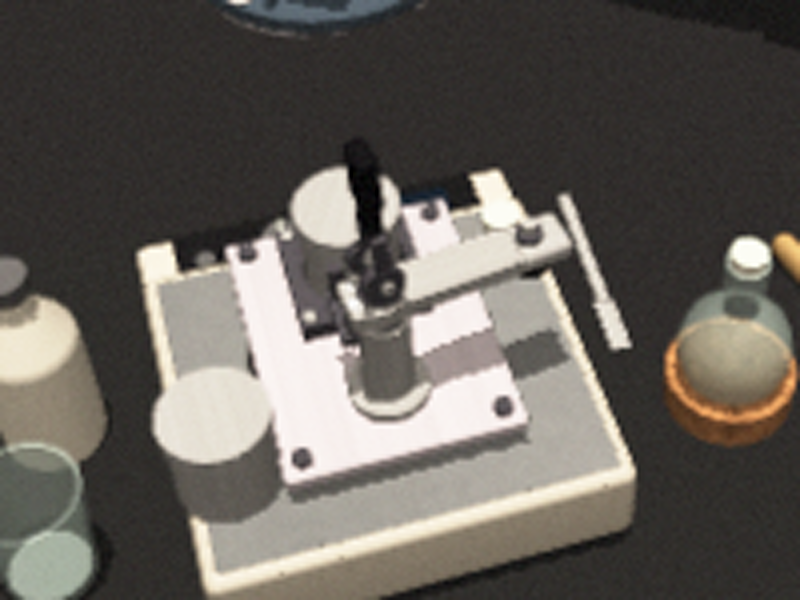

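View pics/crop_side.png

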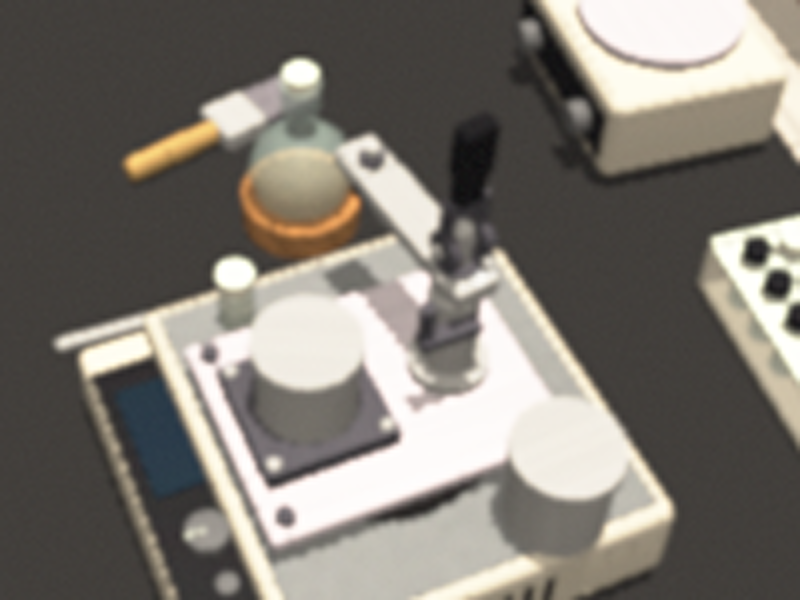

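The pictures show the strap nose out to the left (scene crop about 560,235), the lever upright (360,150) and the jar under its lid (345,205). The platform fit puts the mill centre at about (0.536, -0.021) with yaw about 0.10. That places the post at about (0.585, -0.016) and the swing at about 1.43. I'll check the IK for the whole plan next.

```bash
cat >> h.py <<'E'
from scipy.spatial.transform import Rotation as Rn
YAW=0.10; POST=np.array([.5853,-.0157])
def fr(th):
    ph=np.pi+YAW-th; d=np.array([np.cos(ph),np.sin(ph)]); return d,np.array([-d[1],d[0]])
def quat(th):
    d,_=fr(th); d3=np.array([*d,0]); z=np.array([0,0,-1.]); y=-d3; x=np.cross(y,z)
    return Rn.from_matrix(np.stack([x,y,z],1)).as_quat()
def spose(th,back=.0325,r=.098,tipz=.182):
    d,t=fr(th); p=POST+r*d-back*t; return [*p,tipz+ctrl.tip_extent],quat(th)
def lpose(al,r=.078,over=0.,sink=True):
    # fingertip corner touching lever at angle al (strap at 0); along mill x
    u=-fr(0)[0]; x=r*np.sin(al)-(.007+over)*np.cos(al)-.0075; z=.216+r*np.cos(al)+(.007+over)*np.sin(al)
    return [*(POST+u*x),z+ctrl.tip_extent],quat(0)
E
python3 - <<'E'
from h import *
for th in [1.43,1.2,.8,.4,0,-.1]:
    for z in (.182,.3):
        p,q=spose(th,tipz=z,back=.055 if th>1.4 else .0325); j=solver.solve_ik(p,q); print(th,np.round(p,3),None if j is None else np.round(j,2))
for a in [-.3,0,.5,1,1.48]:
    p,q=lpose(a); j=solver.solve_ik(p,q); print("L",a,np.round(p,3),None if j is None else np.round(j,2))
E
```

```text
1.43 [0.615 0.093 0.193] [ 0.07  0.52  1.49 -0.    1.13 -0.17]
1.43 [0.615 0.093 0.311] [ 0.07  0.42  1.35 -0.    1.37 -0.17]
1.2 [0.57  0.086 0.193] [ 0.07  0.44  1.62 -0.    1.08 -0.4 ]
1.2 [0.57  0.086 0.311] [ 0.07  0.33  1.48 -0.    1.33 -0.4 ]
0.8 [0.531 0.072 0.193] [ 0.05  0.37  1.73 -0.    1.05 -0.82]
0.8 [0.531 0.072 0.311] [ 0.05  0.25  1.58 -0.    1.31 -0.82]
0.4 [0.501 0.044 0.193] [-0.    0.31  1.81 -0.    1.02 -1.28]
0.4 [0.501 0.044 0.311] [-0.    0.19  1.66 -0.    1.29 -1.28]
0 [0.485 0.007 0.193] [-0.08  0.28  1.86 -0.    1.01 -1.75]
0 [0.485 0.007 0.311] [-0.08  0.15  1.71 -0.    1.28 -1.75]
-0.1 [ 0.483 -0.003  0.193] [-0.1   0.27  1.86 -0.    1.01 -1.87]
-0.1 [ 0.483 -0.003  0.311] [-0.1   0.15  1.71 -0.    1.28 -1.87]
L -0.3 [ 0.548 -0.019  0.299] [-0.12  0.29  1.57 -0.    1.29 -1.79]
L 0 [ 0.571 -0.017  0.305] [-0.11  0.32  1.5  -0.    1.32 -1.78]
L 0.5 [ 0.609 -0.013  0.299] [-0.1   0.4   1.4  -0.    1.34 -1.77]
L 1 [ 0.639 -0.01   0.275] [-0.09  0.48  1.35 -0.    1.32 -1.76]
L 1.48 [ 0.654 -0.009  0.241] [-0.08  0.53  1.34 -0.    1.26 -1.76]
```

```bash
python3 - <<'E'
from h import *
hand.grip(0.0); print(state()["t"],state()["finger_gap"])
ctrl.move_l([.248,.491,.34],feed=.2)
p,q=spose(1.43,back=.058,tipz=.31); ctrl.move_pose(p,q); print(state()["t"])
p,q=spose(1.43,back=.058); print("hit",ctrl.move_l(p,feed=.12,guard=8)); s=state(); print(s["t"],s["tool_pos"],s["wrist_force"])
for n in("scene","side"):
    a,d=optics.camera(n); u,v=proj(n,[.56,0,.2]).astype(int)
    k=cv2.resize(a[v-75:v+75,u-75:u+75],None,fx=2.66,fy=2.66,interpolation=cv2.INTER_CUBIC); np.save(n+"k.npy",k)
cv2.imwrite("pics/b1.png",np.hstack([np.load("scenek.npy"),np.load("sidek.npy")])[...,::-1])
E
```

```text
3.1 0.0005026707870750564
5.7583
hit False
6.975 [0.61862643 0.09334352 0.19380439] [ 0.78180879 -0.47802094  0.3578001 ]
```

View pics/b1.png

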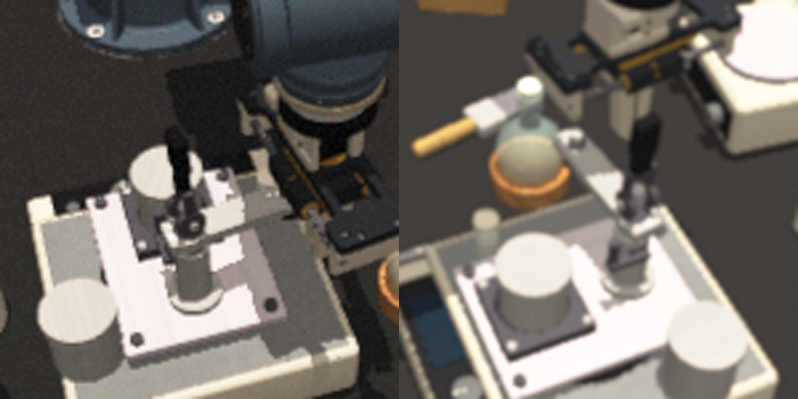

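The closed finger is down behind the strap near its nose (left panel about 300,220; right panel about 630,110), clear of everything. I'll sweep it round now.

```bash
python3 - <<'E'
from h import *
for th in [1.43,1.2,1.0,.8,.6,.4,.25,.12]:
    p,q=spose(th); h=ctrl.move_l(p,q,feed=.1,guard=12); s=state(); print(th,h,round(s["t"],2),np.round(s["wrist_force"],1))
    if h: break
else:
    p,q=spose(-.12); h=ctrl.move_l(p,q,feed=.04,guard=9); s=state(); print(h,s["t"],s["tool_pos"],np.round(s["wrist_force"],1))
for n in("scene","side"):
    a,d=optics.camera(n); u,v=proj(n,[.56,0,.2]).astype(int); np.savez(n+"1.npz",a=a,d=d)
    k=cv2.resize(a[v-75:v+75,u-75:u+75],None,fx=2.66,fy=2.66,interpolation=cv2.INTER_CUBIC); np.save(n+"k.npy",k)
cv2.imwrite("pics/b2.png",np.hstack([np.load("scenek.npy"),np.load("sidek.npy")])[...,::-1])
E
```

```text
1.43 False 7.48 [-0.1  0.6  0.1]
1.2 False 7.87 [-0.7 -0.3  0.5]
1.0 False 8.22 [0.7 0.3 0.1]
0.8 False 8.58 [-0.7  0.9  0.2]
0.6 False 8.94 [-0.3 -0.1 -0.1]
0.4 False 9.3 [-0.4  0.3  0.3]
0.25 False 9.61 [ 0.5 -0.7  0. ]
0.12 False 9.89 [-0.1 -0.1  0.1]
True 10.3917 [0.48347438 0.00191731 0.19272241] [1.4 9.5 1.3]
```

View pics/b2.png

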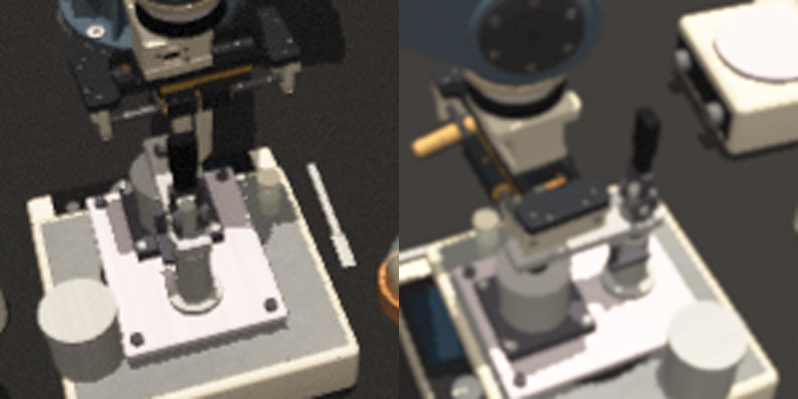

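The strap now lies over the jar (left panel about 155,150; right panel 590,240). The contact force rose to 9.5 N, against about 2 N for friction, so it is at the stop. Next I'll back off, lift and check.

```bash
python3 - <<'E'
from h import *
ctrl.sleep(.2)
x,y,z=state()["tool_pos"]; ctrl.move_l([x+.001,y+.012,z],feed=.08); ctrl.move_l([x,y+.012,.34],feed=.2)
p,q=lpose(-.3); p0=[.46,p[1],.36]; ctrl.move_l(p0,q,feed=.2); print(state()["t"])
for n in("scene","side"):
    a,d=optics.camera(n); u,v=proj(n,[.56,0,.2]).astype(int); np.savez(n+"1.npz",a=a,d=d)
    k=cv2.resize(a[v-75:v+75,u-75:u+75],None,fx=2.66,fy=2.66,interpolation=cv2.INTER_CUBIC); np.save(n+"k.npy",k)
    P=cloud(n,d).reshape(-1,3); P=P[(P[:,0]>.4)&(P[:,0]<.68)&(abs(P[:,1])<.1)]
    c=P[(P[:,2]>.195)&(P[:,2]<.202)&(P[:,0]<.57)]; print(n,"strap",len(c),np.median(c,0),cv2.fitLine(c[:,:2].astype(np.float32),cv2.DIST_HUBER,0,.01,.01).ravel())
    for l in ["lever_end","strap_nose"]:
        r=optics.spot_point(n,l); print(l,[(x["confidence"],ray_z(n,x["location"],.314 if l[0]=="l" else .192)) for x in r[:2]])
    r=optics.trace(n,"cam_lever")
    if r:
        Q=cloud(n,d)[r[0]["region"]]; Q=Q[Q[:,2]>.27]; print("lev",len(Q),np.percentile(Q,[5,50,95],axis=0))
cv2.imwrite("pics/b3.png",np.hstack([np.load("scenek.npy"),np.load("sidek.npy")])[...,::-1]); print(state()["t"])
E
```

```text
12.2667
scene strap 113 [ 0.51344312 -0.03063349  0.19650916] [ 0.99975026  0.02234676  0.52663875 -0.03108918]
lever_end [(0.88, array([ 0.58539813, -0.0183825 ,  0.314     ]))]
strap_nose [(0.52, array([ 0.4716701 , -0.02822009,  0.192     ]))]
lev 156 [[ 0.5892223  -0.02409974  0.27481474]
 [ 0.59523185 -0.01459199  0.29669448]
 [ 0.59729811 -0.00521876  0.31195564]]
side strap 453 [ 0.5225169  -0.02508796  0.19864953] [ 0.99023706  0.13939343  0.5176339  -0.02586991]
lever_end [(0.58, array([ 0.58372875, -0.02257473,  0.314     ]))]
strap_nose [(0.71, array([ 0.45861389, -0.03498091,  0.192     ])), (0.16, array([ 0.57451087, -0.17696761,  0.192     ]))]
lev 147 [[ 0.57943918 -0.02747369  0.27312482]
 [ 0.58306495 -0.02391797  0.29813607]
 [ 0.59090295 -0.01077221  0.31433277]]
12.6667
```

View pics/b3.png

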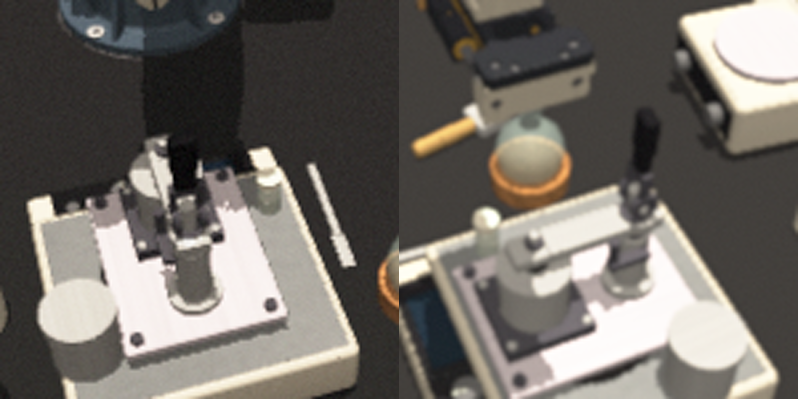

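The strap is centred over the lid (right panel about 560,240) and the lever is still upright (640,140). The measured strap direction of 0.02 to 0.14 rad brackets the mill yaw of 0.10. I'll push the lever next.

```bash
sed -i 's/POST=np.array(\[.5853,-.0157\])/POST=np.array([.5853,-.0180])/' h.py; python3 - <<'E'
from h import *
p,q=lpose(0); p[0]-=.035; ctrl.move_l(p,q,feed=.12,guard=10); print(state()["t"])
for a in [0.05,.2,.4,.6,.8,1.0,1.15,1.3,1.4]:
    p,q=lpose(a); h=ctrl.move_l(p,q,feed=.06,guard=18); s=state(); print(a,h,round(s["t"],2),np.round(s["tool_pos"],4),np.round(s["wrist_force"],1))
    if h: break
else:
    p,q=lpose(1.48); p[2]-=.012; h=ctrl.move_l(p,q,feed=.03,guard=20); s=state(); print(h,s["t"],s["tool_pos"],np.round(s["wrist_force"],1))
for n in("scene","side"):
    a,d=optics.camera(n); u,v=proj(n,[.56,0,.2]).astype(int); np.savez(n+"1.npz",a=a,d=d)
    k=cv2.resize(a[v-75:v+75,u-75:u+75],None,fx=2.66,fy=2.66,interpolation=cv2.INTER_CUBIC); np.save(n+"k.npy",k)
cv2.imwrite("pics/b4.png",np.hstack([np.load("scenek.npy"),np.load("sidek.npy")])[...,::-1])
E
```

```text
13.6
0.05 False 14.4 [ 0.5748 -0.019   0.3051] [-0.9 -0.3 -0.7]
0.2 False 14.74 [ 0.5864 -0.0179  0.3045] [-1.3 -0.1 -1.8]
0.4 False 15.15 [ 0.6018 -0.0164  0.3016] [-0.5 -0.6 -0.1]
0.6 False 15.56 [ 0.6161 -0.015   0.2956] [-0.7  0.2 -0.3]
0.8 False 15.97 [ 0.6289 -0.0136  0.2864] [-0.9  0.2  0.1]
1.0 False 16.38 [ 0.6396 -0.0125  0.2748] [-0.6 -0.7  0.3]
1.15 False 16.72 [ 0.6461 -0.0119  0.2648] [ 0.4  0.4 -0.6]
1.3 False 17.06 [ 0.6508 -0.0114  0.254 ] [-0.3 -0.4 -0.4]
1.4 False 17.34 [ 0.6531 -0.0112  0.2467] [ 0.   1.  -0.2]
True 17.7583 [ 0.65484189 -0.01107556  0.23991816] [-5.8  0.3 12.4]
```

View pics/b4.png

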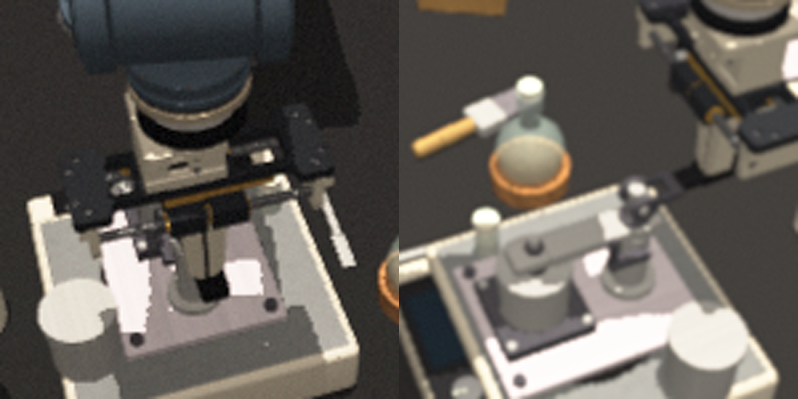

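The lever is over (left panel 212,288; right panel 680,180). The guard tripped near the end of travel, so I'll press once more with a guard to confirm the stop, then lift and check.

```bash
python3 - <<'E'
from h import *
s=state(); print(s["tool_pos"],s["wrist_force"])
x,y,z=s["tool_pos"]; h=ctrl.move_l([x,y,z-.010],feed=.02,guard=14); s=state(); print(h,s["t"],s["tool_pos"],np.round(s["wrist_force"],1))
ctrl.sleep(.3); ctrl.move_l([x-.004,y,z+.13],feed=.15); p,q=lpose(0); ctrl.move_l([.42,.12,.40],feed=.25); ctrl.sleep(.3); s=state(); print(s["t"],s["wrist_force"])
for n in("scene","side"):
    a,d=optics.camera(n); u,v=proj(n,[.56,0,.2]).astype(int); np.savez(n+"1.npz",a=a,d=d)
    k=cv2.resize(a[v-75:v+75,u-75:u+75],None,fx=2.66,fy=2.66,interpolation=cv2.INTER_CUBIC); np.save(n+"k.npy",k)
    r=optics.trace(n,"cam_lever"); C=cloud(n,d)
    if r:
        Q=C[r[0]["region"]]; Q=Q[(Q[:,0]>.61)&(Q[:,0]<.72)&(Q[:,2]>.19)]; print(n,"lev",r[0]["confidence"],len(Q),np.percentile(Q,[5,50,95],axis=0).round(4).tolist())
        if len(Q)>10: print("slope",np.polyfit(Q[:,0],Q[:,2],1))
    r=optics.trace(n,"strap"); 
    if r: Q=C[r[0]["region"]]; Q=Q[(Q[:,0]<.56)&(Q[:,2]>.18)]; print("strap z",np.median(Q,0),cv2.fitLine(Q[:,:2].astype(np.float32),cv2.DIST_HUBER,0,.01,.01).ravel())
    for l,zz in [("lever_end",.22),("strap_nose",.185),("jar",.102),("nest",.102)]:
        r=optics.spot_point(n,l); print(l,[(x["confidence"],ray_z(n,x["location"],zz).round(4)) for x in r[:1]])
cv2.imwrite("pics/b5.png",np.hstack([np.load("scenek.npy"),np.load("sidek.npy")])[...,::-1]); print(state()["t"])
E
```

```text
[ 0.65480922 -0.01104862  0.23996492] [-5.38863924 -0.26523096 12.09814292]
True 18.1333 [ 0.65492346 -0.01106367  0.23982009] [-8.1 -0.9 12.6]
20.975 [-0.02849053  0.41935612 -0.591369  ]
scene lev 0.62 306 [[0.6154, -0.0213, 0.22], [0.6525, -0.0085, 0.225], [0.6823, 0.0031, 0.2298]]
slope [0.08899797 0.16684779]
strap z [ 0.51121427 -0.02413859  0.1901011 ] [ 0.9958567   0.09093612  0.51156574 -0.02403915]
lever_end [(0.66, array([ 0.6802, -0.007 ,  0.22  ]))]
strap_nose [(0.87, array([ 0.47  , -0.0283,  0.185 ]))]
jar [(0.5, array([ 0.4894, -0.022 ,  0.102 ]))]
nest [(0.8, array([ 0.4977, -0.0239,  0.102 ]))]
side lev 0.77 287 [[0.6127, -0.0243, 0.2193], [0.6448, -0.0126, 0.226], [0.6751, 0.0003, 0.2314]]
slope [0.11881176 0.14955679]
strap z [ 0.50918124 -0.02875657  0.19229529] [ 0.9769066   0.21366678  0.5034131  -0.03032783]
lever_end [(0.87, array([0.6829, 0.0017, 0.22  ]))]
strap_nose [(0.98, array([ 0.4647, -0.0267,  0.185 ]))]
jar [(0.91, array([ 0.4871, -0.0259,  0.102 ]))]
nest [(0.58, array([ 0.4913, -0.0247,  0.102 ]))]
21.675
```

View pics/b5.png

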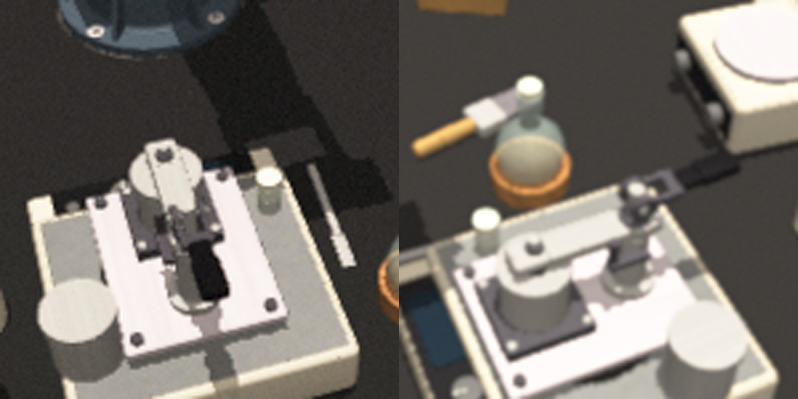

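The lever lies level (slope 0.09 to 0.12, so about 1.45 to 1.48 rad). It held firm under 14 N, the strap has sunk about 7 mm, and the surroundings look unchanged. I'll hand in now.

```bash
python3 -c "
from h import *
ctrl.finish_job(); print(state()['t'])"
```

```text
the job is handed in; nothing more can be done
the job is handed in; nothing more can be done
```

I swung the strap over the jar to its stop, pushed the cam lever fully down, and handed the job in at about 22 s of the 54 s allowed. I used the closed fingertips to push throughout and gripped nothing.

- **Strap:** the push force rose to 9.5 N at the stop, well above the 2 N or so that friction takes. The lever was still upright then. The first side-camera fit of the strap's direction was a little off (0.14 rad against the fitted mill yaw of 0.10).
- **Lever:** I pressed it down until it stopped. A second press with a 14 N guard moved it only 0.15 mm. Its measured slope of 0.09 to 0.12 corresponds to about 1.45 to 1.48 rad.
- **Clamping:** by depth measurement the strap sank about 6 to 8 mm, against the nominal 6.6 mm. I could not measure the foot's force on the lid directly; I inferred it from the sinking and the lever being at its stop.
- **Jar and other things:** the jar's measured position was within about 4 mm of the nest centre in the side camera. In the scene camera it was about 8 mm, but there the nest point itself was off by about that much before anything moved. The jar looks upright. The things visible in the closing pictures looked unmoved; I did not measure them.
- **Robot:** the arm was parked well clear, with under 1 N on the tool.
- **Disagreements:** in the final check the side camera's fit of the strap's direction was 0.21 rad, while the scene camera's was 0.09 rad. I put the difference down to the visible side face of the strap, since the nose points from both cameras fit the strap being at its stop.

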